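# Ready the gas hob: lock the regulator, fit the burner knob and hold it in

### The job

Get this portable gas hob ready to light. First turn its regulator dial until the nose points straight at the sliding lock and slide the lock fully home over the nose; then take the loose burner knob from the worktop, turn it so that its key flat matches the bare D-shaft, push it fully down onto the shaft and press it well in against the valve's spring. Finish while you are still holding the knob pressed in, do not let go, and leave the other things on the worktop where they are.

Things in the scene. Friction and masses are not known exactly. Their poses are not given: they have to be found in the camera images.
- hob: Portable gas hob, fixed: white casing 260 (x) by 340 mm (y), steel deck 60 mm above the worktop. Origin: centre of the underside; +x to its back. On the line x = -90 mm stand the black regulator dial (y = -115 mm), the steel sliding lock (tab at y = -35 mm when open) and the bare D-shaft (y = +105 mm). Burner at x = 45, y = 20 mm: pan support 71 mm in radius, 27 mm above the deck.
- dial (a joint): Angle of the regulator dial, rad, positive counter-clockwise from above; 0 = nose exactly at the mark, pointing along the hob's +y straight at the lock. Starts between 0.5 and 1.2, turns from -0.6 to 1.5 and stays where it is left (0.04 N m of friction).
- dial_grip (a point): Point on the dial's upright axis, 28 mm above the deck, at the height to grip. The dial: a disc 40 mm across, 6 mm high, with a grip bar 14 mm thick and 38 mm long, top 35 mm above the deck. This frame turns with the dial: y along the bar towards the nose, z up.
- dial_nose_tip (a point): End of the dial's nose, a finger 7 mm wide, 8 mm high, low over the deck, that reaches 38 mm from the dial's axis.
- lock (a joint): Travel of the sliding lock, m: 0 = open (start), 0.022 = fully home. It slides along the hob's -y, towards the dial, with 1.5 N of friction. A roofed fork with a slot 12 mm wide: the 7 mm nose enters only within about 0.1 rad of the mark, else the fork butts against it or pushes it round.
- lock_tab (a point): Middle of the lock's upright black tab, 28 mm above the deck; tab 26 mm wide (hob x), 12 mm thick (hob y), top 40 mm above the deck. Moves with the lock: 80 mm from the dial's axis when open, 58 mm when home. Pinch it from above across its 26 mm, or push it. Axes as the hob's.
- valve: Burner valve on the deck, fixed: a dark collar 32 mm across, 3 mm high. Origin: on the shaft's axis at deck height. Its +x points to the side where the D-shaft has its flat; a black rib on the deck, from 12 to 32 mm from the axis, shows that side. Set at up to 0.7 rad either way from the hob's +x.
- shaft_top (a point): Centre of the top of the steel D-shaft, 34 mm above the deck when out; axes as the valve's. The shaft is 16 mm in diameter with one flat 2.5 mm from its axis, on the valve's +x side; its top 3 mm taper. It does not turn.
- shaft (a joint): How far the shaft is pressed in, m: 0 = out, 0.008 = at its stop. Spring: about 6 N to start, 10 N at the stop; it comes back out when let go.
- knob: Loose black knob, 50-100 g, standing left of the hob. Origin: centre of its underside, z up. Skirt 44 mm wide, 6 high; grip bar 44 mm long (x), 24 thick (y), top at 42 mm. D-socket below: 18 mm wide, 20 deep, flat 3.4 mm from the axis at +x. A skirt nose and white line mark +x. Fits when its +x points as the valve's +x (to 0.15 rad). Home: underside 20 mm below the shaft's top.
- knob_grip (a point): Point on the knob's axis 30 mm above its underside, at the height to grip across the bar.
- tea_light: Small round candle in a cup, 38 mm across, 15 mm high, a bystander. Origin: centre of its underside.
- salt_shaker: Salt shaker, 44 mm across, 90 mm high, a bystander. Origin: centre of its underside.
Not all that is in view belongs to the job. Leave any pink or red look-alike of the knob alone.

How it is judged (in metres and radians):
On the way, in this order (a step that is already met when the one before it is completed fails the run):
1. the dial's nose is set to the mark (within 0.12 rad), the lock not yet home (value of joint dial between -0.12 and 0.12 rad and value of joint lock below 0.017 m), for 0.1 s.
2. the lock is slid home over the nose (at least 18 of 22 mm), the dial at the mark (value of joint dial between -0.14 and 0.14 rad and value of joint lock above 0.018 m), for 0.2 s.
3. the knob is fully down on the D-shaft (within 3 mm), its flat on the shaft's flat (z of shaft_top in the frame of knob above 0.017 m and horizontal distance between shaft_top and knob_grip below 0.004 m and angle between the x axis of knob and the x axis of valve, either way round below 0.4 rad), for 0.1 s.
At the end, for the whole second after the job is handed in: The dial is within 0.14 rad of the mark with the lock at least 18 mm home over its nose; the knob is upright on the D-shaft, its socket's end within 3 mm of the shaft's top, flat on flat; the fingers still hold it (over 2 N) and keep the shaft pressed in by more than 3 mm, at rest (all of step 2 and all of step 3 and angle between knob's own z axis and vertical below 0.12 rad and value of joint shaft above 0.003 m and contact force between the fingers and knob above 2 N and linear speed of knob below 0.02 m/s); the arm keeps its last pose, push and grip.
It fails at once if the tea light is pushed away or upset (distance of tea_light from where it was at the start of the episode above 0.03 m or angle between tea_light's own z axis and vertical above 0.6 rad).
It fails at once if the salt shaker is pushed away or knocked over (distance of salt_shaker from where it was at the start of the episode above 0.03 m or angle between salt_shaker's own z axis and vertical above 0.6 rad).
It also fails if it takes over 54 s, if anything falls off the work surface, if the arm or the gripper's body presses on something with over 40 N, if the wrist force passes 120 N, or if a joint passes its speed limit or range.

### The arm

A 6-joint arm with a two-finger parallel gripper is mounted at the origin on a cart in front of the work surface, level with it; the furniture and walls round the work are solid. World frame = base frame: x ahead of the robot, y to its left, z up, the work surface at z = 0. Lengths are in mm, angles in rad, forces in N, time in s.
With the tool pointing down it reaches from about 325 to 775 mm from the base axis. Payload 9.3 kg.
Tool frame: the origin (TCP) lies at the very end of the fingers, on their centre line; the grasp point (between the pads) lies 19 mm behind it; z points along the fingers, y is the line along which they close (so a half turn about z gives the same grasp; the last joint's range is limited). The gripper opens to 85 mm and grips with 20 to 120 N. Pads are 22 mm wide; open, the fingers measure 114 mm over their backs; the gripper's body (76 mm by 85 mm) begins 54 mm behind the grasp point. The pads swing forward as they close: fully open they stand 13 mm farther back than shut.
Start: joints at [-1.327, 0.259, 0.021, 1.334, 0, 1.418], TCP at [212.551, -507.266, 231.279] pointing down, gripper open.
Joint ranges: [-3.04, 3.04], [-0.91, 1.82], [-1.04, 1.36], [-1.92, 1.95], [-1.52, 1.45], [-3.14, 3.14]. Speed limits (rad/s): [2.22, 2.22, 2.79, 3.14, 3.14, 3.14].

### API

Orientations are given as a rotation vector (axis times angle).
In Python, from rig import telemetry, imaging, env gives the robot as it stands.
- The arm moves only by the shell command python3 -m creep 'ROWS'. ROWS is JSON, a list of rows, each a list of 3 entries, a list of its own where there are three numbers: the opening, from 0 (shut) to 1 (fully open), then the shift along the tool's x, y, z each as a share of 0.2 m, from -1 to 1, then the turn, a rotation vector about the tool's x, y, z each as a share of pi rad, from -1 to 1. A call has 1 to 20 rows; each row is the pose to reach, as a shift and turn from the pose commanded when the call began, along the tool's axes at that moment, turning the shorter way round; what a row does not reach only later rows make up. A row lasts 1/10 s, in which the tool goes at most 50 mm and 8.59 degrees, less where a joint would pass 70% of its speed; a pose out of reach is approached as far as the arm can. A call with a number of a shift or a turn outside -1 to 1 is refused whole. A call with a gripper value outside its range is refused whole. The fingers move at their own pace and stop on an object; the grip force is fixed at half the most. Time passes only in rows, so rows that repeat a pose let the fingers close. It gives the time, the measured TCP pose, the force, the opening and the grip force at its end, in the units of the state.
- telemetry.state(): the state, without advancing time (a new reading comes with each control period).
- imaging.grab_frame(name): name is "scene" or "top" or "wrist"; returns a dict with "frame" (400x640x3 uint8, red, green, blue), "z_map" (400x640 float32, mm along the optical axis (not along the pixel's ray), 0 where there is no reading), "mtx" (3x3 intrinsics, pixels), "position" and "orientation" of the camera in the world. Camera axes: x right, y down, z forward; pixel columns grow to the right and rows downward; lengths in mm; the calibration is good to about 2 mm. A picture is of the moment at which its call begins.
- env.hand_in(): hands the job in; it is judged then, once.
The state is a dict: "time": time; "joints": joint angles; "joint_velocities": joint speeds; "tau": joint torques, N m; "eef_pos": TCP position; "eef_rot": TCP orientation; "contact_force": force on the tool from outside, world axes, zero at the start; "wrist_torque": the same for the moment, N m; "finger_gap": finger opening in mm; "grip_force": force on a finger pad.
Only numpy, scipy, OpenCV 4.12 (cv2) and the standard library are available. Lean on these libraries where they do the work, as an engineer would, in place of code of your own. Each camera call takes 0.05 s, during which the arm holds its last target. There are 200 camera calls.

## Working session

There is one attempt and no reset: what is moved stays moved. The work goes in short steps, Python scripts to look and compute and a shell command to move; the robot and the scene stay as the last step left them, time stands still between calls to the robot, and variables do not carry over. Pictures are saved under pics/ and viewed, at most 10 in all, crops included, and the job is handed in when it is done.

```bash
ls; mkdir -p pics; cat > h.py <<'E'
import numpy as np, cv2
from scipy.spatial.transform import Rotation as R
from rig import telemetry, imaging, env
def cam(n):
    f=imaging.grab_frame(n); o=np.array(f["orientation"],float)
    f["R"]=o if o.shape==(3,3) else (R.from_rotvec(o).as_matrix() if o.size==3 else R.from_quat(o).as_matrix())
    f["p"]=np.array(f["position"],float); f["K"]=np.array(f["mtx"]); return f
def ray(f,u,v,z):
    d=f["R"]@np.linalg.inv(f["K"])@np.array([u,v,1.]); return f["p"]+d*(z-f["p"][2])/d[2]
def cloud(f):
    v,u=np.mgrid[0:400,0:640]; Z=f["z_map"]
    P=np.stack([u,v,np.ones_like(u)],-1)@np.linalg.inv(f["K"]).T*Z[...,None]
    W=P@f["R"].T+f["p"]; W[Z<=0]=np.nan; return W
def save(f,n,crop=None,s=1):
    im=f["frame"][...,::-1]
    if crop: a,b,c,d=crop; im=im[b:d,a:c]
    cv2.imwrite("pics/"+n,cv2.resize(im,None,fx=s,fy=s,interpolation=cv2.INTER_CUBIC))
E
python3 - <<'E'
from h import *
s=telemetry.state(); print({k:np.round(v,3) for k,v in s.items()})
for n in("top","scene"):
    f=cam(n); save(f,n+"1.png"); print(n,f["orientation"],f["p"],f["K"][0])
    np.savez(n+".npz",W=cloud(f),I=f["frame"],R=f["R"],p=f["p"],K=f["K"])
E
```

```text
pics
{'time': np.float64(0.0), 'joints': array([-1.327,  0.259,  0.021,  1.334,  0.   ,  1.418]), 'joint_velocities': array([ 0.   ,  0.   ,  0.   , -0.001, -0.001, -0.   ]), 'tau': array([-0.0000e+00, -5.5564e+01,  3.4453e+01,  1.4000e-02, -0.0000e+00,
        0.0000e+00]), 'eef_pos': array([ 212.5  , -506.995,  230.673]), 'eef_rot': array([-3.079, -0.619,  0.   ]), 'contact_force': array([-1.022, -0.08 ,  0.114]), 'wrist_torque': array([-0.   , -0.013,  0.04 ]), 'grip_force': np.float64(0.0), 'finger_gap': np.float64(85.443)}
top [-2.22864883  1.972961   -0.20993156] [ 336.41610417   69.08576052 1164.93371114] [491.13712797   0.         319.07837083]
scene [-0.68431503  2.3477576  -1.42785293] [ 96.8249403  737.48640139 514.88726212] [375.60665449   0.         324.38832203]
```

View pics/top1.png

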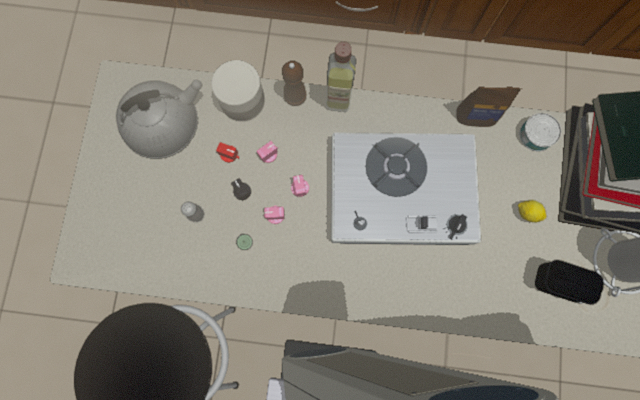

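View pics/scene1.png

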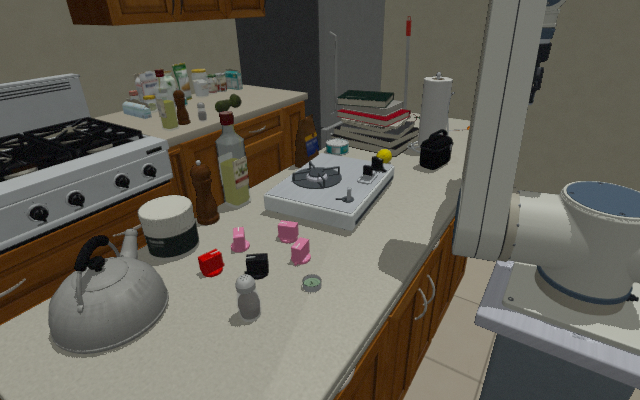

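The top view shows the only black knob at (241,189). Possible mix-ups are the red one at (227,152) and pink ones at (267,152), (300,185) and (274,213). The salt shaker is at (190,209), the tea light at (244,242), the dial at (457,224), the lock at (424,223) and the shaft at (361,222). I choose the black knob and will check it in a close crop.

```bash
python3 - <<'E'
from h import *
d=np.load("top.npz"); I=d["I"]; W=d["W"]; f=dict(R=d["R"],p=d["p"],K=d["K"])
a=cv2.resize(I[165,][None] if 0 else I[160:240,200:280],(400,400),interpolation=cv2.INTER_CUBIC)
b=cv2.resize(I[190,][None] if 0 else I[185:265,400:480],(400,400),interpolation=cv2.INTER_CUBIC)
cv2.imwrite("pics/crop1.png",np.hstack([a,b])[...,::-1])
# hob deck by height
m=((np.abs(W[...,2]-60)<5)).astype(np.uint8); m[:, :320]=0; m[:,500:]=0
m=cv2.morphologyEx(m,cv2.MORPH_CLOSE,np.ones((25,25)))
c=max(cv2.findContours(m,0,2)[0],key=cv2.contourArea)
P=np.array([ray(f,u,v,60)[:2] for u,v in c[:,0]],np.float32)
r=cv2.minAreaRect(P); print("hob rect",r, cv2.boxPoints(r).round(1).tolist())
# table z
print("table z",np.nanmedian(W[240:280,100:300,2]))
# dark blobs
g=I.max(-1)
def blob(x0,y0,x1,y1,th,z,name):
    mm=(g[y0:y1,x0:x1]<th).astype(np.uint8)
    n,l,s,ct=cv2.connectedComponentsWithStats(mm)
    for i in range(1,n):
        if s[i,4]>8:
            u,v=ct[i]+[x0,y0]; print(name,np.round([u,v],1),s[i,4],ray(f,u,v,z).round(1), "zmax",np.nanmax(W[y0:y1,x0:x1,2][l==i]).round(1))
blob(225,175,258,205,60,20,"knob")
blob(440,205,475,242,70,90,"dial")
blob(405,210,440,235,70,100,"tab")
blob(345,205,375,235,90,60,"valve")
E
```

```text
hob rect ((662.6717529296875, -122.04742431640625), (346.56451416015625, 397.62738037109375), 6.32711124420166) [[468.5, 56.5], [512.4000244140625, -338.70001220703125], [856.7999877929688, -300.6000061035156], [813.0, 94.69999694824219]]
table z -0.5400641272028679
dial [456.5 223.4] 164 [ 535.9 -213.1   90. ] zmax 98.4
tab [422.  223.5] 26 [ 524.9 -135.7  100. ] zmax 98.1
```

View pics/crop1.png

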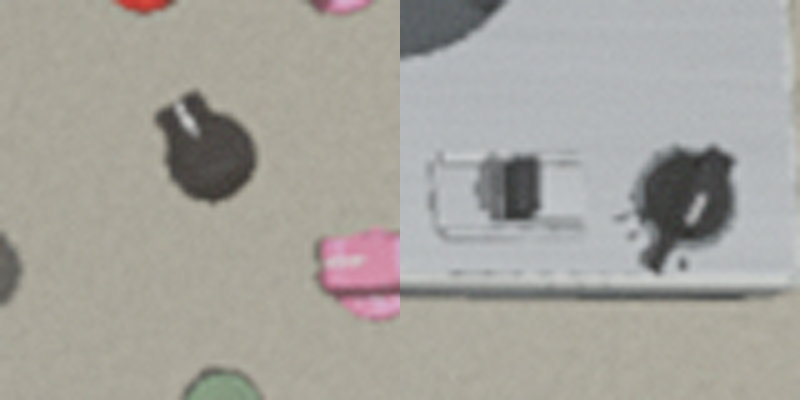

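The crop confirms the black knob: its white line and skirt nose point up-left at crop (180,110). The dial's nose points down-left at (652,265). Next I'll go over the dial and look from near.

```bash
cat >> h.py <<'E'
def plan(x,y,z,yaw):
    s=telemetry.state(); p=np.array(s["eef_pos"]); A=R.from_rotvec(s["eef_rot"])
    c,n=np.cos(yaw),np.sin(yaw); B=R.from_matrix(np.array([[c,n,0],[n,-c,0],[0,0,-1]]))
    print("shift",(A.inv().apply(np.array([x,y,z])-p)/200).round(4),"turn",((A.inv()*B).as_rotvec()/np.pi).round(4))
def st():
    s=telemetry.state(); M=R.from_rotvec(s["eef_rot"]).as_matrix()
    print("t",s["time"],"p",np.round(s["eef_pos"],1),"yaw",np.arctan2(M[1,0],M[0,0]).round(4),"tilt",M[:,2].round(3),"F",np.round(s["contact_force"],1),"gap",np.round(s["finger_gap"],1),"grip",np.round(s["grip_force"],1))
E
python3 - <<'E'
from h import *
st(); plan(490,-190,300,2.6)
d=np.load("top.npz"); I=d["I"]; W=d["W"]; f=dict(R=d["R"],p=d["p"],K=d["K"])
hs=cv2.cvtColor(I,cv2.COLOR_RGB2HSV)
for n,(u,v,z) in dict(knob=(242,190,6),dial=(457.5,223.5,75),tab=(423,223,100),shaft=(361,223,75),tea=(244.5,241.5,15),salt=(190,209,45)).items(): print(n,ray(f,u,v,z).round(1))
E
```

```text
t 0.1 p [ 212.5 -507.   230.7] yaw 0.3968 tilt [-0.     0.001 -1.   ] F [-0.8  0.3 -1.1] gap 85.4 grip 0.0
shift [ 1.8924 -0.9262 -0.345 ] turn [-2.000e-04 -5.000e-04 -7.013e-01]
knob [570.2 284.6   6. ]
dial [ 538.8 -219.4   75. ]
tab [ 526.1 -137.7  100. ]
shaft [513.7  -4.6  75. ]
tea [446.8 258.1  15. ]
salt [503.2 390.   45. ]
```

```bash
python3 -m creep '[[1,[0.95,-0.46,-0.345],[0,0,-0.7]],[1,[0.95,-0.46,-0.345],[0,0,-0.7]],[1,[0.95,-0.46,-0.345],[0,0,-0.7]],[1,[0.95,-0.46,-0.345],[0,0,-0.7]],[1,[0.95,-0.46,-0.345],[0,0,-0.7]],[1,[0.95,-0.46,-0.345],[0,0,-0.7]],[1,[0.95,-0.46,-0.345],[0,0,-0.7]],[1,[0.95,-0.46,-0.345],[0,0,-0.7]],[1,[0.95,-0.46,-0.345],[0,0,-0.7]],[1,[0.95,-0.46,-0.345],[0,0,-0.7]],[1,[0.95,-0.46,-0.345],[0,0,-0.7]],[1,[0.95,-0.46,-0.345],[0,0,-0.7]],[1,[0.95,-0.46,-0.345],[0,0,-0.7]],[1,[0.95,-0.46,-0.345],[0,0,-0.7]],[1,[0.95,-0.46,-0.345],[0,0,-0.7]],[1,[0.95,-0.46,-0.345],[0,0,-0.7]]]' | tail -c 600
python3 - <<'E'
from h import *
st(); plan(490,-190,300,2.6)
E
```

```text
time: 1.7
eef_pos: [352.2, -348.9, 300.0]
eef_rot: [-0.844, -3.025, -0.001]
contact_force: [0.2, 0.3, -0.0]
finger_gap: 85.7
grip_force: 0.0
t 1.7 p [ 352.2 -348.9  300. ] yaw 2.5973 tilt [-0.     0.001 -1.   ] F [ 0.2  0.3 -0. ] gap 85.7 grip 0.0
shift [-1.7820e-01  1.0366e+00  2.0000e-04] turn [ 0.0001 -0.0002 -0.0009]
```

```bash
python3 -m creep '[[1,[-0.18,1,0],[0,0,0]],[1,[-0.18,1,0],[0,0,0]],[1,[-0.18,1,0],[0,0,0]],[1,[-0.18,1,0],[0,0,0]],[1,[-0.18,1,0],[0,0,0]],[1,[-0.18,1,0],[0,0,0]],[1,[-0.18,1,0],[0,0,0]],[1,[-0.18,1,0],[0,0,0]]]' | tail -c 600
python3 - <<'E'
from h import *
st(); f=cam("wrist"); save(f,"w1.png"); print(f["p"],f["R"].round(3),f["K"])
np.savez("w1.npz",W=cloud(f),I=f["frame"],R=f["R"],p=f["p"],K=f["K"])
E
```

```text
time: 2.5
eef_pos: [486.1, -197.8, 300.3]
eef_rot: [-0.851, -3.024, 0.0]
contact_force: [-1.0, -0.2, 0.1]
finger_gap: 85.4
grip_force: 0.0
t 2.5 p [ 486.1 -197.8  300.3] yaw 2.5933 tilt [-0. -0. -1.] F [-1.  -0.2  0.1] gap 85.4 grip 0.0
[ 420.68627343 -156.35701421  442.30645967] [[ 0.521  0.813  0.259]
 [ 0.854 -0.497 -0.157]
 [ 0.001  0.303 -0.953]] [[284.21361607   0.         315.78320091]
 [  0.         284.21361607 197.00422722]
 [  0.           0.           1.        ]]
```

View pics/w1.png

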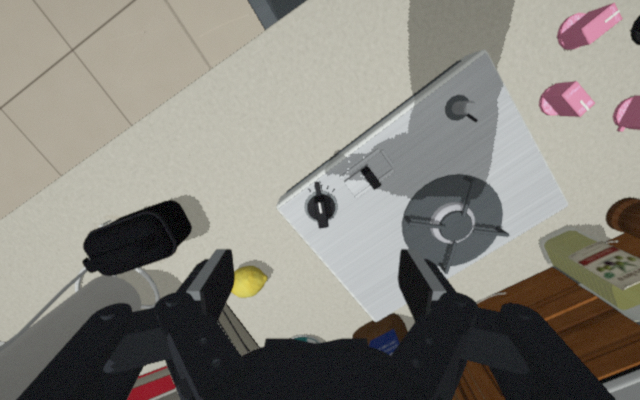

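The wrist view shows the dial at (321,207), the tab at (371,177), the shaft at (458,106) with its rib towards (472,119), and the hob's front edge running from (280,207) to (483,52).

```bash
cat > meas.py <<'E'
from h import *
def top(f,W,box,z,lo,name,dark=None):
    x0,y0,x1,y1=box; m=np.abs(W[...,2]-z)<lo
    if dark: m&=f["I"].max(-1)<dark
    k=np.zeros(m.shape,np.uint8); k[y0:y1,x0:x1]=m[y0:y1,x0:x1]
    n,l,s,c=cv2.connectedComponentsWithStats(k)
    if n<2: print(name,"none"); return
    i=1+s[1:,4].argmax(); v,u=np.nonzero(l==i)
    P=np.array([ray(f,a,b,z)[:2] for a,b in zip(u,v)],np.float32)
    (c0,sz,_)=cv2.minAreaRect(P); C=P-P.mean(0); w,e=np.linalg.eigh(C.T@C); ax=e[:,1]
    print(name,"n",len(P),"mean",P.mean(0).round(1),"rect",np.round(c0,1),np.round(sz,1),"axis yaw",np.arctan2(ax[1],ax[0]).round(3),"z",np.median(W[l==i][:,2]).round(1)); return P
E
python3 - <<'E'
from meas import *
d=np.load("w1.npz"); f=dict(d); W=f["W"]
top(f,W,(295,175,345,235),95,5,"dialbar")
top(f,W,(350,155,390,195),100,5,"tab")
top(f,W,(440,90,480,125),94,6,"shaft")
top(f,W,(300,175,345,225),64,3.5,"nose?",60)
top(f,W,(440,95,490,135),60,4,"rib",75)
m=(np.abs(W[...,2]-60)<5).astype(np.uint8)
m=cv2.morphologyEx(cv2.morphologyEx(m,cv2.MORPH_OPEN,np.ones((3,3))),cv2.MORPH_CLOSE,np.ones((15,15)))
c=max(cv2.findContours(m,0,2)[0],key=cv2.contourArea)
P=np.array([ray(f,u,v,60)[:2] for u,v in c[:,0]],np.float32); r=cv2.minAreaRect(P); print(r,cv2.boxPoints(r).round(1).tolist())
E
```

```text
dialbar n 290 mean [ 539.3 -220.8] rect [ 539.6 -220.9] [13.9 38.4] axis yaw 2.76 z 94.5
tab n 194 mean [ 530.7 -142.2] rect [ 530.7 -142.2] [26.5 11.7] axis yaw -3.029 z 99.4
shaft n 122 mean [513.3  -5.6] rect [512.8  -5.4] [11.4 15.7] axis yaw 1.942 z 93.1
nose? n 161 mean [ 543.5 -210.1] rect [ 542.6 -209.7] [14.1 36.3] axis yaw 2.817 z 65.6
rib n 215 mean [513.8  -5. ] rect [515.4  -3.6] [25.2 28.4] axis yaw 2.498 z 62.7
((614.9400024414062, -97.96759033203125), (255.1912384033203, 333.280029296875), 6.310068607330322) [[469.79998779296875, 53.599998474121094], [506.3999938964844, -277.6000061035156], [760.0999755859375, -249.60000610351562], [723.4000244140625, 81.69999694824219]]
```

```bash
python3 - <<'E'
from h import *
st(); plan(539.5,-220.9,140,2.76)
E
```

```text
t 2.55 p [ 486.1 -197.8  300.3] yaw 2.5932 tilt [-0. -0. -1.] F [-0.2  0.2 -0.5] gap 85.6 grip 0.0
shift [-0.288   0.0409  0.8016] turn [-0.     -0.     -0.0531]
```

```bash
python3 -m creep '[[0.6,[-0.288,0.041,0.8],[0,0,-0.053]],[0.6,[-0.288,0.041,0.8],[0,0,-0.053]],[0.6,[-0.288,0.041,0.8],[0,0,-0.053]],[0.6,[-0.288,0.041,0.8],[0,0,-0.053]],[0.6,[-0.288,0.041,0.8],[0,0,-0.053]],[0.6,[-0.288,0.041,0.8],[0,0,-0.053]]]' | tail -c 200
python3 - <<'E'
from meas import *
st(); f=cam("wrist"); f["I"]=f["frame"]; save(f,"w2.png"); W=cloud(f)
top(f,W,(0,0,640,400),95,4,"95",70)
plan(539.5,-220.9,71,2.76)
E
```

```text
time: 3.15
eef_pos: [539.9, -220.4, 141.0]
eef_rot: [-0.594, -3.085, 0.0]
contact_force: [0.9, -0.8, 0.4]
finger_gap: 51.5
grip_force: 0.0
t 3.15 p [ 539.9 -220.4  141. ] yaw 2.7609 tilt [-0. -0. -1.] F [ 0.9 -0.8  0.4] gap 51.5 grip 0.0
95 n 790 mean [ 539.1 -220.9] rect [ 538.6 -220.8] [13.4 36.7] axis yaw 2.778 z 94.4
shift [ 0.0032 -0.0036  0.3544] turn [-0.0001  0.0006  0.0004]
```

```bash
python3 -m creep '[[0.6,[0.002,-0.003,0.2],[0,0,0]],[0.6,[0.002,-0.003,0.35],[0,0,0]],[0.6,[0.002,-0.003,0.35],[0,0,0]],[0.6,[0.002,-0.003,0.35],[0,0,0]],[0,[0.002,-0.003,0.35],[0,0,0]],[0,[0.002,-0.003,0.35],[0,0,0]],[0,[0.002,-0.003,0.35],[0,0,0]],[0,[0.002,-0.003,0.35],[0,0,0]],[0,[0.002,-0.003,0.35],[0,0,0]],[0,[0.002,-0.003,0.35],[0,0,0]],[0,[0.002,-0.003,0.35],[0,0,0]]]' | tail -c 200
python3 - <<'E'
from h import *
st(); plan(539.5,-220.9,71,1.682)
E
```

```text
time: 4.3
eef_pos: [539.9, -222.1, 72.4]
eef_rot: [0.594, 3.083, -0.007]
contact_force: [-6.2, -7.2, 9.8]
finger_gap: 12.7
grip_force: 60.4
t 4.3 p [ 539.9 -222.1   72.4] yaw 2.7611 tilt [ 0.001 -0.005 -1.   ] F [-6.2 -7.2  9.8] gap 12.7 grip 60.4
shift [0.0041 0.0049 0.0069] turn [-0.0005  0.0015  0.3435]
```

```bash
python3 -m creep '[[0,[0,-0.006,-0.005],[0,0,0]],[0,[0,-0.006,-0.005],[0,0,0.05]],[0,[0,-0.006,-0.005],[0,0,0.1]],[0,[0,-0.006,-0.005],[0,0,0.14]],[0,[0,-0.006,-0.005],[0,0,0.18]],[0,[0,-0.006,-0.005],[0,0,0.22]],[0,[0,-0.006,-0.005],[0,0,0.26]],[0,[0,-0.006,-0.005],[0,0,0.3]],[0,[0,-0.006,-0.005],[0,0,0.344]],[0,[0,-0.006,-0.005],[0,0,0.344]],[0,[0,-0.006,-0.005],[0,0,0.344]],[0,[0,-0.006,-0.005],[0,0,0.344]]]' | tail -c 200
python3 - <<'E'
from h import *
st(); s=telemetry.state(); print(s["wrist_torque"])
E
```

```text
time: 5.5
eef_pos: [539.5, -222.6, 72.4]
eef_rot: [2.094, 2.338, -0.002]
contact_force: [-1.8, -5.9, 2.0]
finger_gap: 12.7
grip_force: 59.8
t 5.5 p [ 539.5 -222.6   72.4] yaw 1.6808 tilt [ 0.001 -0.003 -1.   ] F [-1.8 -5.9  2. ] gap 12.7 grip 59.8
[-1.22273996  0.34454238 -0.02238884]
```

Turned. I'll open, rise, and check the dial's bar and tab from above.

```bash
python3 -m creep '[[0.6,[0,0,0],[0,0,0]],[0.6,[0,0,0],[0,0,0]],[0.6,[0,0,0],[0,0,0]],[0.6,[0,0,0],[0,0,0]],[0.6,[0,0,-0.2],[0,0,0]],[0.6,[0,0,-0.4],[0,0,0]],[0.6,[0,0,-0.4],[0,0,0]],[0.6,[0,0,-0.4],[0,0,0]]]' | tail -c 200
python3 - <<'E'
from meas import *
st(); f=cam("wrist"); f["I"]=f["frame"]; save(f,"w3.png"); W=cloud(f)
def near(x,y,r,z,lo,n,dark):
    V=W.copy(); V[np.hypot(W[...,0]-x,W[...,1]-y)>r]=np.nan; return top(f,V,(0,0,640,400),z,lo,n,dark)
near(539,-221,24,95,4,"bar",70); near(531,-142,24,100,4,"tab",80); near(514,-5,22,94,5,"shaft",None)
plan(530.5,-142.5,140,0.11+np.pi/2+np.pi/2); plan(530.5,-142.5,140,1.682)
E
```

```text
time: 6.3
eef_pos: [539.7, -221.2, 152.0]
eef_rot: [2.093, 2.34, 0.001]
contact_force: [-0.5, -0.6, -0.6]
finger_gap: 51.8
grip_force: 0.0
t 6.3 p [ 539.7 -221.2  152. ] yaw 1.6819 tilt [ 0.002 -0.001 -1.   ] F [-0.5 -0.6 -0.6] gap 51.8 grip 0.0
bar n 719 mean [ 540.1 -219.7] rect [ 540.  -219.4] [13.4 36.1] axis yaw 1.684 z 94.3
tab n 698 mean [ 531.6 -141.4] rect [ 531.4 -141.6] [24.8 11.1] axis yaw -3.041 z 99.4
shaft none
shift [0.3945 0.0007 0.0547] turn [ 0.000e+00 -1.000e-04 -4.997e-01]
shift [0.3945 0.0007 0.0547] turn [-0.     -0.0001 -0.0001]
```

View pics/w3.png

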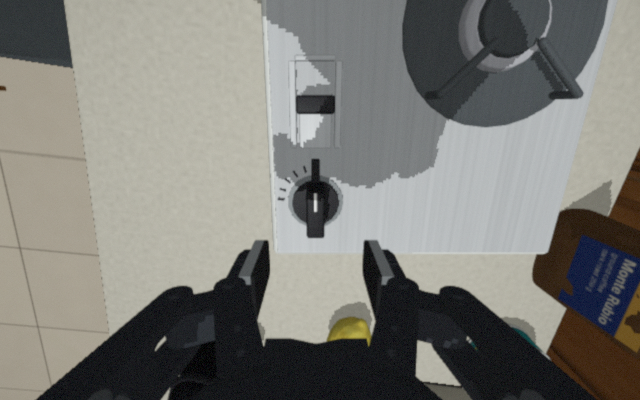

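The nose at (315,165) now points straight at the tab at (315,103), and the bar yaw is within 0.01 rad of the mark. Next I'll pinch the tab.

```bash
python3 -m creep '[[0.6,[0.394,-0.002,0],[0,0,0]],[0.6,[0.394,-0.002,0],[0,0,0]],[0.6,[0.394,-0.002,0.2],[0,0,0]],[0.6,[0.394,-0.002,0.38],[0,0,0]],[0.6,[0.394,-0.002,0.38],[0,0,0]],[0.6,[0.394,-0.002,0.38],[0,0,0]],[0,[0.394,-0.002,0.38],[0,0,0]],[0,[0.394,-0.002,0.38],[0,0,0]],[0,[0.394,-0.002,0.38],[0,0,0]],[0,[0.394,-0.002,0.38],[0,0,0]],[0,[0.394,-0.002,0.38],[0,0,0]],[0,[0.394,-0.002,0.38],[0,0,0]]]' | tail -c 220
```

```text
time: 7.55
eef_pos: [530.7, -143.5, 76.9]
eef_rot: [2.093, 2.339, 0.0]
contact_force: [-2.2, -1.0, 7.4]
finger_gap: 24.8
grip_force: 58.7
```

```bash
python3 -m creep '[[0,[-0.02,0,0],[0,0,0]],[0,[-0.04,0,0],[0,0,0]],[0,[-0.06,0,0],[0,0,0]],[0,[-0.08,0,0],[0,0,0]],[0,[-0.1,0,0],[0,0,0]],[0,[-0.115,0,0],[0,0,0]],[0,[-0.115,0,0],[0,0,0]],[0,[-0.115,0,0],[0,0,0]],[0,[-0.115,0,0],[0,0,0]]]' | tail -c 220
```

```text
time: 8.45
eef_pos: [533.1, -165.3, 77.0]
eef_rot: [2.094, 2.341, 0.003]
contact_force: [-1.8, 5.5, 8.3]
finger_gap: 24.5
grip_force: 59.0
```

```bash
python3 -m creep '[[0.6,[-0.11,0,0],[0,0,0]],[0.6,[-0.11,0,0],[0,0,0]],[0.6,[-0.11,0,0],[0,0,0]],[0.6,[-0.11,0,0],[0,0,0]],[0.6,[-0.11,0,-0.25],[0,0,0]],[0.6,[-0.11,0,-0.5],[0,0,0]],[0.6,[0.2,0,-0.7],[0,0,0]],[0.6,[0.2,0,-0.7],[0,0,0]],[0.6,[0.2,0,-0.7],[0,0,0]]]' | tail -c 220
cat > near.py <<'E'
from meas import *
def near(f,W,x,y,r,z,lo,n,dark):
    V=W.copy(); V[np.hypot(W[...,0]-x,W[...,1]-y)>r]=np.nan; return top(f,V,(0,0,640,400),z,lo,n,dark)
E
python3 - <<'E'
from near import *
st(); f=cam("wrist"); f["I"]=f["frame"]; save(f,"w4.png"); W=cloud(f)
near(f,W,539,-221,24,95,4,"bar",70); near(f,W,533,-163,24,100,4,"tab",80); near(f,W,514,-5,22,94,5,"shaft",None)
uv=f["K"]@f["R"].T@(np.array([514,-5,80])-f["p"]); print(uv/uv[2])
plan(530,170,250,0.45+np.pi)
E
```

```text
time: 9.35
eef_pos: [528.5, -123.6, 218.0]
eef_rot: [2.089, 2.341, 0.003]
contact_force: [0.8, -0.7, -0.4]
finger_gap: 51.5
grip_force: 0.0
t 9.35 p [ 528.5 -123.6  218. ] yaw 1.6845 tilt [ 0.004 -0.001 -1.   ] F [ 0.8 -0.7 -0.4] gap 51.5 grip 0.0
bar n 291 mean [ 540.3 -219.6] rect [ 540.2 -218.7] [12.9 35.9] axis yaw 1.69 z 94.3
tab n 243 mean [ 533.6 -161.5] rect [ 533.7 -161.6] [24.   9.8] axis yaw -3.032 z 99.1
shaft n 212 mean [514.   -4.4] rect [513.5  -4.8] [10.3 15.5] axis yaw 2.05 z 92.9
[312.81523165  58.37963083   1.        ]
shift [ 1.4629  0.1747 -0.1689] turn [ 1.000e-04  8.000e-04 -6.072e-01]
```

The lock is home: the tab stands 58.5 mm from the dial axis. Next I'll fly left to look at both shaft and knob.

```bash
python3 -m creep '[[1,[1,0.35,-0.17],[0,0,-0.05]],[1,[1,0.35,-0.17],[0,0,-0.1]],[1,[1,0.35,-0.17],[0,0,-0.14]],[1,[1,0.35,-0.17],[0,0,-0.18]],[1,[1,0.35,-0.17],[0,0,-0.23]],[1,[1,0.35,-0.17],[0,0,-0.28]],[1,[1,0.35,-0.17],[0,0,-0.32]],[1,[1,0.35,-0.17],[0,0,-0.37]],[1,[1,0.35,-0.17],[0,0,-0.42]],[1,[1,0.35,-0.17],[0,0,-0.46]],[1,[1,0.35,-0.17],[0,0,-0.5]],[1,[1,0.35,-0.17],[0,0,-0.55]],[1,[1,0.35,-0.17],[0,0,-0.59]],[1,[1,0.35,-0.17],[0,0,-0.59]],[1,[1,0.35,-0.17],[0,0,-0.59]]]' | tail -c 220
python3 - <<'E'
from near import *
st(); f=cam("wrist"); f["I"]=f["frame"]; save(f,"w5.png"); W=cloud(f)
np.savez("w5.npz",W=W,I=f["frame"],R=f["R"],p=f["p"],K=f["K"])
near(f,W,514,-5,18,94,5,"shaft",None)
near(f,W,570,284,35,42,4,"knobbar",70)
for p in ((514,-5,80),(570,284,20)):
    uv=f["K"]@f["R"].T@(np.array(p)-f["p"]); print(uv/uv[2])
E
```

```text
time: 10.9
eef_pos: [575.7, 80.1, 248.4]
eef_rot: [0.607, -3.081, -0.0]
contact_force: [0.5, 0.6, -0.4]
finger_gap: 85.3
grip_force: 0.0
t 10.9 p [575.7  80.1 248.4] yaw -2.7523 tilt [-0.001 -0.    -1.   ] F [ 0.5  0.6 -0.4] gap 85.3 grip 0.0
shaft n 155 mean [514.6  -2.6] rect [514.   -2.7] [10.1 15.8] axis yaw 2.032 z 93.1
knobbar n 490 mean [567.6 282.1] rect [568.9 283.4] [43.1 24.5] axis yaw -2.473 z 41.7
[261.1567874   93.25557662   1.        ]
[451.34356462 217.86432977   1.        ]
```

View pics/w5.png

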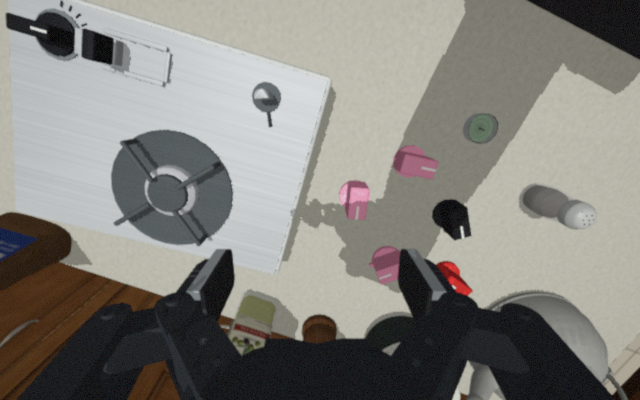

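The knob is at (452,217) with its line towards (465,235). The shaft is at (266,97) with its rib from (267,110) to (270,124). The pink ones at (355,198), (415,162) and (387,263) and the red one at (453,275) are clear of the fingers.

```bash
python3 - <<'E'
from near import *
f=dict(np.load("w5.npz")); I=f["I"]; g=I.max(-1)
# rib: dark pixels below shaft
m=np.zeros(g.shape,np.uint8); m[104:132,255:285]=(g<95)[104:132,255:285]
v,u=np.nonzero(m); P=np.array([ray(f,a,b,61)[:2] for a,b in zip(u,v)])
P=P[np.hypot(*(P-[515.5,-3]).T)<36]; r=np.hypot(*(P-[515.5,-3]).T); Q=P[r>18]; q=Q.mean(0)-[515.5,-3]
print(len(Q),Q.mean(0),r.max(),"valve yaw via centre",np.arctan2(q[1],q[0])); C=Q-Q.mean(0); e=np.linalg.eigh(C.T@C)[1][:,1]; print("rib axis",np.arctan2(e[1],e[0]))
# knob white line
k=(I.min(-1)>110); mm=np.zeros(g.shape,bool); mm[222:240,454:470]=k[222:240,454:470]
n,l,s,c=cv2.connectedComponentsWithStats(mm.astype(np.uint8)); print(s,c)
st(); plan(569,283,150,0.67+np.pi)
E
```

```text
27 [537.87790267   9.22880511] 31.90793407774686 valve yaw via centre 0.5001273694365851
rib axis -2.6500478348117937
[[     0      0    640    400 255929]
 [   469    222      1      1      1]
 [   457    226     13     14     70]] [[319.46018232 199.49040163]
 [469.         222.        ]
 [462.94285714 234.27142857]]
t 10.95 p [575.7  80.2 248.6] yaw -2.7519 tilt [-0.001 -0.    -1.   ] F [-0.3 -0.1 -0. ] gap 85.2 grip 0.0
shift [-0.3547  0.9503  0.493 ] turn [ 0.0001 -0.0003 -0.0892]
```

```bash
python3 -m creep '[[0.6,[-0.1,0.25,0.1],[0,0,-0.03]],[0.6,[-0.2,0.5,0.25],[0,0,-0.06]],[0.6,[-0.3,0.75,0.4],[0,0,-0.089]],[0.6,[-0.355,0.95,0.49],[0,0,-0.089]],[0.6,[-0.355,0.95,0.49],[0,0,-0.089]],[0.6,[-0.355,0.95,0.49],[0,0,-0.089]],[0.6,[-0.355,0.95,0.49],[0,0,-0.089]]]' | tail -c 220
python3 - <<'E'
from near import *
st(); f=cam("wrist"); f["I"]=f["frame"]; save(f,"w6.png",(160,60,480,300),2); W=cloud(f)
P=near(f,W,569,283,30,42,3,"knobbar",70); print(cv2.minAreaRect(P))
P=near(f,W,569,283,35,6,4,"skirt",70); print(cv2.minEnclosingCircle(P))
E
```

```text
time: 11.65
eef_pos: [568.2, 283.4, 150.9]
eef_rot: [1.036, -2.965, 0.0]
contact_force: [0.5, 0.3, -0.1]
finger_gap: 50.9
grip_force: 0.0
t 11.65 p [568.2 283.4 150.9] yaw -2.469 tilt [-0.001 -0.001 -1.   ] F [ 0.5  0.3 -0.1] gap 50.9 grip 0.0
knobbar n 986 mean [567.3 284.3] rect [569.  285.2] [41.9 23.2] axis yaw -2.448 z 41.6
((568.9992065429688, 285.1662902832031), (41.917442321777344, 23.218406677246094), 39.370906829833984)
skirt n 153 mean [558.3 298.1] rect [557.8 298.8] [31.4  7.8] axis yaw -2.441 z 5.6
((560.3820190429688, 295.8543701171875), 15.704306602478027)
```

View pics/w6.png

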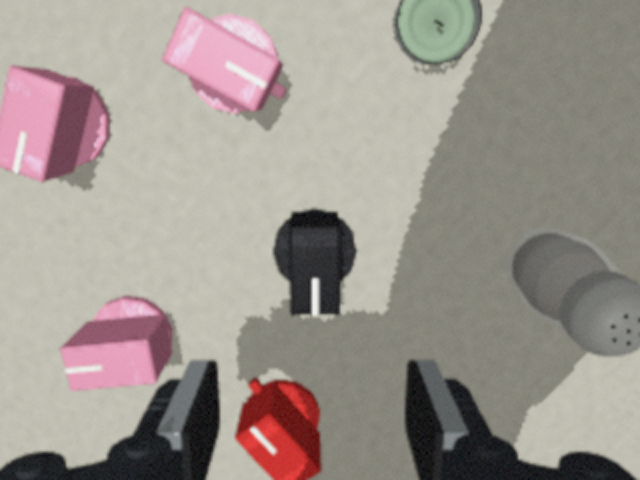

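The close view shows the bar centred at (316,262), aligned with the tool, with the white line pointing down (tool -x). Descend and grip.

```bash
python3 - <<'E'
from h import *
plan(568.8,284.6,12.5,0.687+np.pi)
E
```

```text
shift [-0.0063  0.007   0.6953] turn [-0.0001  0.     -0.0048]
```

```bash
python3 -m creep '[[0.6,[-0.006,0.006,0.2],[0,0,-0.005]],[0.6,[-0.006,0.006,0.4],[0,0,-0.005]],[0.6,[-0.006,0.006,0.6],[0,0,-0.005]],[0.6,[-0.006,0.006,0.692],[0,0,-0.005]],[0.6,[-0.006,0.006,0.692],[0,0,-0.005]],[0.6,[-0.006,0.006,0.692],[0,0,-0.005]],[0,[-0.006,0.006,0.692],[0,0,-0.005]],[0,[-0.006,0.006,0.692],[0,0,-0.005]],[0,[-0.006,0.006,0.692],[0,0,-0.005]],[0,[-0.006,0.006,0.692],[0,0,-0.005]],[0,[-0.006,0.006,0.692],[0,0,-0.005]],[0,[-0.006,0.006,0.692],[0,0,-0.005]],[0,[-0.006,0.006,0.6],[0,0,-0.005]],[0,[-0.006,0.006,0.3],[0,0,-0.005]],[0,[-0.006,0.006,0],[0,0,-0.005]],[0,[-0.006,0.006,0],[0,0,-0.005]],[0,[-0.006,0.006,0],[0,0,-0.005]]]' | tail -c 220
python3 - <<'E'
from near import *
st(); f=cam("wrist"); f["I"]=f["frame"]; save(f,"w7.png"); W=cloud(f); np.savez("w7.npz",W=W,I=f["frame"],R=f["R"],p=f["p"],K=f["K"])
s=telemetry.state(); p=s["eef_pos"]
z=p[2]+31
P=near(f,W,p[0],p[1],30,z,5,"bar",90)
if P is not None: print(cv2.minAreaRect(P))
plan(515.2,-3.6,160,0.49+np.pi)
E
```

```text
time: 13.4
eef_pos: [570.1, 285.6, 156.2]
eef_rot: [-1.058, 2.95, -0.0]
contact_force: [0.3, -0.2, -1.4]
finger_gap: 23.2
grip_force: 59.0
t 13.4 p [570.1 285.6 156.2] yaw -2.4525 tilt [ 0.007  0.003 -1.   ] F [ 0.3 -0.2 -1.4] gap 23.2 grip 59.0
bar n 4040 mean [566.9 283.3] rect [568.  284.3] [44.  27.3] axis yaw -2.451 z 182.8
((567.9893798828125, 284.2795104980469), (44.02091979980469, 27.308876037597656), 38.06379699707031)
shift [ 1.1269 -0.943  -0.0352] turn [-0.0003  0.0013  0.0634]
```

View pics/w7.png

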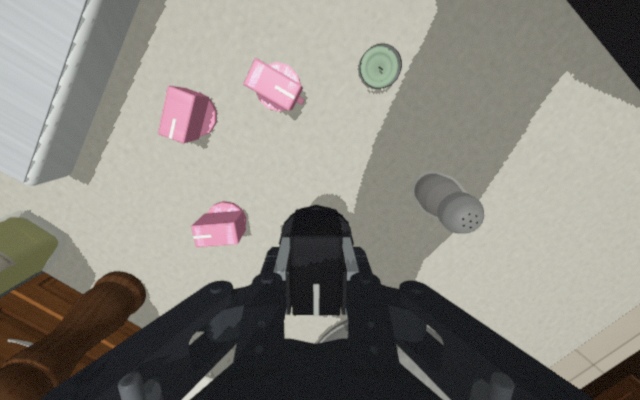

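The black knob is held, its line at (316,297) pointing at tool -x. I'll measure its offset from the TCP on the proper top plane.

```bash
python3 - <<'E'
from near import *
f=dict(np.load("w7.npz")); W=f["W"]
zz=np.nanmedian(W[240:275,300:330,2]); print(zz)
T=np.array([570.1,285.6]); y=-2.4525; X=np.array([np.cos(y),np.sin(y)]); Y=np.array([np.sin(y),-np.cos(y)])
for u in (305,316,327):
    col=W[200:330,u,2]; ok=np.nonzero(np.abs(col-zz)<4)[0]+200
    a=[(ray(f,u,v,zz)[:2]-T)@X for v in (ok.min()-.5,ok.max()+.5)]; print(u,ok.min(),ok.max(),np.round(a,1),"mid",np.mean(a).round(2))
col=W[250,270:370,2]; print(np.round(col[::5],0))
E
```

```text
182.76792695711282
305 232 315 [ 23.6 -21.7] mid 0.98
316 233 316 [ 23.2 -22.3] mid 0.44
327 233 315 [ 23.2 -21.7] mid 0.76
[166. 165. 175. 173. 183. 183. 183. 183. 184. 183. 183. 183. 183. 183.
 183. 174. 173. 166. 166.  -0.]
```

```bash
python3 -m creep '[[0,[0.2,-0.15,-0.03],[0,0,0.01]],[0,[0.4,-0.3,-0.03],[0,0,0.02]],[0,[0.6,-0.5,-0.03],[0,0,0.04]],[0,[0.8,-0.7,-0.03],[0,0,0.063]],[0,[1,-0.9,-0.03],[0,0,0.063]],[0,[1,-0.9,-0.03],[0,0,0.063]],[0,[1,-0.9,-0.03],[0,0,0.063]],[0,[1,-0.9,-0.03],[0,0,0.063]]]' | tail -c 220
python3 - <<'E'
from near import *
st(); f=cam("wrist"); f["I"]=f["frame"]; save(f,"w8.png"); W=cloud(f)
near(f,W,515,-4,20,94,5,"shaft",None)
plan(515.5,-3.6,125,0.49+np.pi)
E
```

```text
time: 14.25
eef_pos: [528.1, 18.7, 156.4]
eef_rot: [0.761, -3.047, -0.001]
contact_force: [-0.5, 0.3, -1.8]
finger_gap: 23.5
grip_force: 59.1
t 14.25 p [528.1  18.7 156.4] yaw -2.6519 tilt [-0.002  0.    -1.   ] F [-0.5  0.3 -1.8] gap 23.5 grip 59.1
shaft n 248 mean [513.4  -3.6] rect [512.9  -3.8] [ 9.9 15. ] axis yaw 2.05 z 93.0
shift [ 0.1104 -0.0711  0.1578] turn [ 0.0003 -0.0003  0.0003]
```

```bash
python3 -m creep '[[0,[0.06,-0.04,0.05],[0,0,0]],[0,[0.109,-0.073,0.157],[0,0,0]],[0,[0.109,-0.073,0.157],[0,0,0]],[0,[0.109,-0.073,0.157],[0,0,0]],[0,[0.109,-0.073,0.157],[0,0,0]]]' | tail -c 220
python3 - <<'E'
from h import *
st(); plan(515.5,-3.1,125,0.49+np.pi)
E
```

```text
time: 14.8
eef_pos: [517.0, -3.4, 126.6]
eef_rot: [-0.765, 3.046, -0.0]
contact_force: [0.7, -0.2, -0.5]
finger_gap: 23.2
grip_force: 59.1
t 14.8 p [517.   -3.4 126.6] yaw -2.6494 tilt [ 0.001  0.    -1.   ] F [ 0.7 -0.2 -0.5] gap 23.2 grip 59.1
shift [0.0057 0.0049 0.0082] turn [-0.0001  0.0003  0.0007]
```

```bash
python3 -m creep '[[0,[0.006,0.004,0.03],[0,0,0]],[0,[0.006,0.004,0.06],[0,0,0]],[0,[0.006,0.004,0.075],[0,0,0]],[0,[0.006,0.004,0.09],[0,0,0]],[0,[0.006,0.004,0.105],[0,0,0]],[0,[0.006,0.004,0.12],[0,0,0]],[0,[0.006,0.004,0.12],[0,0,0]]]' | tail -c 220
```

```text
time: 15.5
eef_pos: [515.2, -4.1, 101.6]
eef_rot: [-0.764, 3.047, 0.0]
contact_force: [3.0, 0.9, -1.9]
finger_gap: 23.0
grip_force: 59.0
```

```bash
python3 -m creep '[[0,[-0.003,0,0.015],[0,0,0]],[0,[-0.003,0,0.03],[0,0,0]],[0,[-0.003,0,0.045],[0,0,0]],[0,[-0.003,0,0.055],[0,0,0]],[0,[-0.003,0,0.055],[0,0,0]]]' | tail -c 220
```

```text
time: 16.0
eef_pos: [515.2, -3.8, 90.5]
eef_rot: [0.764, -3.047, -0.0]
contact_force: [0.9, 0.4, -1.3]
finger_gap: 22.8
grip_force: 59.0
```

```bash
python3 -m creep '[[0,[0,0,0.01],[0,0,0]],[0,[0,0,0.02],[0,0,0]],[0,[0,0,0.025],[0,0,0]],[0,[0,0,0.025],[0,0,0]]]' | tail -c 220;  python3 -m creep '[[0,[0,0,0.005],[0,0,0]],[0,[0,0,0.01],[0,0,0]],[0,[0,0,0.01],[0,0,0]]]' | tail -c 220
```

```text
time: 16.4
eef_pos: [515.4, -3.9, 86.1]
eef_rot: [-0.763, 3.047, -0.0]
contact_force: [-0.9, 0.4, 5.5]
finger_gap: 22.9
grip_force: 59.7
time: 16.7
eef_pos: [515.4, -3.9, 84.3]
eef_rot: [-0.763, 3.047, -0.001]
contact_force: [-1.5, 0.1, 6.4]
finger_gap: 23.3
grip_force: 59.9
```

```bash
python3 -m creep '[[0,[0,0,0.007],[0,0,0]],[0,[0,0,0.014],[0,0,0]],[0,[0,0,0.018],[0,0,0]],[0,[0,0,0.018],[0,0,0]],[0,[0,0,0.018],[0,0,0]],[0,[0,0,0.018],[0,0,0]]]' | tail -c 220
python3 - <<'E'
from near import *
st(); f=cam("wrist"); f["I"]=f["frame"]; save(f,"w9.png"); W=cloud(f)
print("knob top z",np.nanmedian(W[240:275,300:330,2])); near(f,W,540,-222,24,95,4,"bar",70); near(f,W,533.5,-162,24,100,4,"tab",80)
E
```

```text
time: 17.3
eef_pos: [515.4, -3.9, 80.9]
eef_rot: [-0.763, 3.047, -0.001]
contact_force: [-2.5, 0.9, 7.3]
finger_gap: 22.8
grip_force: 60.5
t 17.3 p [515.4  -3.9  80.9] yaw -2.6506 tilt [ 0.001 -0.    -1.   ] F [-2.5  0.9  7.3] gap 22.8 grip 60.5
knob top z 107.63833185010046
bar none
tab none
```

View pics/w9.png

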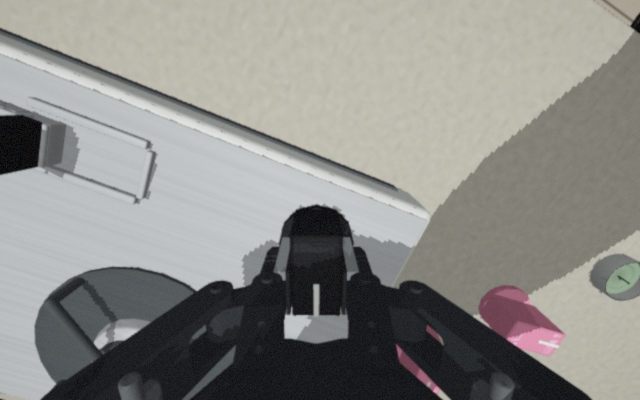

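The knob's top is at about 108 mm, so it is home and the shaft is pressed in about 6 to 8 mm. The push of about 8.6 N matches the spring.

```bash
python3 -c "
from rig import env; print(env.hand_in())"
```

```text
the job is handed in; nothing more can be done
None
```

The job is handed in, with no verdict shown: dial within about 0.01 rad of the mark, lock measured fully home, and the knob held on the D-shaft, pressed in about 6–8 mm by camera height and push force.

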